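# Put the empty bowl on the kitchen scale and tare it

### The arm

A 6-joint arm with a two-finger parallel gripper is mounted at the origin on a cart in front of the work surface, level with it; the furniture and walls round the work are solid. World frame = base frame: x ahead of the robot, y to its left, z up, the work surface at z = 0. Lengths are in mm, angles in rad, forces in N, time in s.
With the tool pointing down it reaches from about 350 to 975 mm from the base axis. Payload 7.1 kg.
Tool frame: the origin (TCP) lies at the very end of the fingers, on their centre line; the grasp point (between the pads) lies 19 mm behind it (ctrl.grasp_offset is the distance from the TCP to the grasp point, in mm); z points along the fingers, y is the line along which they close (so a half turn about z gives the same grasp; the last joint's range is limited). The gripper opens to 88 mm and grips with 3 to 60 N. Pads are 20 mm wide; open, the fingers measure 115 mm over their backs; the gripper's body (75 mm by 178 mm) begins 61 mm behind the grasp point.
Start: joints at [-0.019, 0.423, 1.63, -0, 1.089, -0.019], TCP at [624.984, 0.026, 222.675] pointing down, gripper open.
Joint ranges: [-3, 3], [-0.9, 2.11], [0.09, 2.58], [-1.31, 4.45], [0.11, 2.69], [-2.54, 2.54]. Speed limits (rad/s): [2.39, 2.39, 3.01, 3.14, 3.14, 3.14].

### API

Orientations are given as a rotation vector (axis times angle).
In Python, from workcell import ctrl, viewer, ticket, models gives the robot as it stands.
- The arm moves only by the tool play_rows, never from a script. Its arguments are lists of equal length, an entry for each row: "dp": the shift along the world's x, y, z in mm, a list of three; "yaw": the turn about the world's z in degrees. In form: {"dp": [[tx, ty, tz], ...], "yaw": [yaw, ...]}. A call has 1 to 8 rows; each row shifts and turns the commanded pose from where the row before left it; what a row does not reach is not made up. A row lasts 1/12 s, in which the tool goes at most 41.7 mm and 7.16 degrees, less where a joint would pass 70% of its speed; a pose out of reach is approached as far as the arm can. A call is refused whole if a number of a shift passes 41.7 or a number of a turn 7.16, either way. A call with a gripper value outside its range is refused whole. "gripper" is the closure, from 0 (fully open) to 1 (shut), set as the call begins (left out, the last holds). The fingers move at their own pace and stop on an object; the grip force is fixed at half the most. Time passes only in rows, so rows that do not move let the fingers close. It gives the time, the measured TCP pose, the force, the opening and the grip force at its end, in the units of the state.
- ctrl.get_obs(): the state, without advancing time (a new reading comes with each control period).
- viewer.get_image(name): name is "scene" or "side" or "wrist"; returns a dict with "pixels" (384x512x3 uint8, red, green, blue), "range_z" (384x512 float32, mm along the optical axis (not along the pixel's ray), 0 where there is no reading), "fx", "fy", "cx", "cy" (pixels), "T" (4x4, takes a point from camera to world coordinates); the wrist camera has in their place "hand_eye" (4x4, takes a point from camera to tool coordinates, whose origin is the TCP and whose axes are the flange's). Camera axes: x right, y up, looking along -z (the intrinsics and any distortion apply to the point x, -y, -z); pixel columns grow to the right and rows downward; lengths in mm; the calibration is good to about 2 mm. A picture is of the moment at which its call begins: read the wrist's pose just before it.
- ticket.close_job(): hands the job in; it is judged then, once.
Trained networks look in a picture, given as the dict that the camera call returned (one of the last four; its "shot" number tells which), for a name from the list of things; names that differ only in an ending like _2 or _b are one class to them, and where a whole thing is asked for, a point or a joint stands for the part that bears it (a point fixed in the world has none). Each returns a list of dicts, best first, with "conf" (0 to 1); they miss things now and then, are a little off and sometimes report something else, mostly with a low value. They report only what shows in the picture. A call takes as long as a camera call. They do not tell look-alikes from the thing itself.
- models.look_for(picture, name): "bbox" ([centre column, centre row, width, height] in pixels, round what is visible of it).
- models.landmark_of(picture, name): "location" ([column, row] in pixels: a listed point, or the origin of a listed thing).
The state is a dict: "t": time; "qpos": joint angles; "qvel": joint speeds; "joint_torque": joint torques, N m; "ee_pos": TCP position; "orientation": TCP orientation; "ft_force": force on the tool from outside, world axes, zero at the start; "moment": the same for the moment, N m; "width": finger opening in mm; "grasp_force": force on a finger pad.
Only numpy, scipy, OpenCV 4.12 (cv2) and the standard library are available. Lean on these libraries where they do the work, as an engineer would, in place of code of your own. Each camera call takes 0.05 s, during which the arm holds its last target. There are 200 camera calls.

### The job

Get the kitchen scale ready for weighing: move the empty white bowl from the chopping board onto the middle of the scale's dark square plate (it can simply be slid across) and let go of it. When it stands there, press the large oblong tare key fully down and let it come up again; do not press tare before that, never press the small round key, do not lean hard on the scale, and leave the lemon and the tin where they are.

Things in the scene. Friction and masses are not known exactly. Their poses are not given: they have to be found in the camera images.
- bowl_center (a point): Empty white plastic bowl, loose, about 0.12 kg, standing upright on the chopping board: 54 mm high, 135 mm across the rim, 102 mm across its lower half (a step 28 mm above the underside), flat foot about 70 mm across. The point is on its axis, 27 mm above its underside; z up along the axis. Any yaw (round).
- plate (a point): Centre of the top face of the scale's square dark steel weighing plate, 170 x 170 mm, 20 mm above the counter. Axes as the scale's: x away from the keys, y towards the chopping board, z up. The plate does not sink.
- scale: Low kitchen scale, 230 x 170 x 20 mm, grey, on rubber feet; it does not move. Origin on the counter under the plate's centre; x points from the keys towards the back, y to the side where the chopping board is. In front of the plate (x from -85 to -145 mm) is a strip 15 mm high with a display in the middle, the oblong tare key at its -y end and the small round key at its +y end.
- tare_key (a joint): Travel of the tare key, m: 0 up, 0.005 fully down. Spring-loaded: about 0.6 N to start, 3.6 N fully down, comes up by itself.
- tare_top (a point): Centre of the top face of the tare key, the large oblong black key, 28 x 42 mm (x, y of the scale), top 22 mm above the counter when up; pressed straight down. It lies 115 mm in front (-x) of the plate's centre and 56 mm to -y.
- unit_key (a joint): Travel of the small round key (18 mm across, 115 mm in front of the plate's centre, 62 mm to +y), m: 0 up, 0.005 fully down. Not to be pressed.
- board: Wooden chopping board, 210 x 300 x 21.5 mm (its x, y, z), lying with a long edge beside the scale, 4 to 18 mm from it, its top 1.5 mm above the weighing plate. It does not move. Origin at the centre of its underside.
- lemon_center (a point): Yellow lemon, 83 x 58 x 58 mm, loose on the counter behind the scale; the point is its centre. Bystander.
- tin: Flat oblong tin, 63 x 105 x 25 mm, loose on the counter behind the scale; origin at the centre of its underside. Bystander.
Things that resemble listed ones, but are neither listed nor needed, are in the scene too. Of the things that look like the part that bears bowl_center, the largest one is meant.

How it is judged (in metres and radians):
On the way, in this order (a step that is already met when the one before it is completed fails the run):
1. the bowl stands let go on the middle of the plate, tare not pressed (horizontal distance between bowl_center and plate below 0.035 m and z of bowl_center in the frame of plate between 0.021 and 0.033 m and angle between bowl_center's own z axis and vertical below 0.08 rad and contact force between the fingers and bowl below 0.1 N and linear speed of bowl below 0.02 m/s and value of joint tare_key below 0.001 m), for 0.2 s.
2. the tare key is pressed fully down with the bowl standing free on the plate (horizontal distance between bowl_center and plate below 0.035 m and z of bowl_center in the frame of plate between 0.021 and 0.033 m and angle between bowl_center's own z axis and vertical below 0.08 rad and contact force between the fingers and bowl below 0.1 N and value of joint tare_key above 0.0035 m), for 0.1 s.
At the end, for the whole second after the job is handed in: The bowl stands upright, at rest and released on the weighing plate, its axis within 35 mm of the plate's centre, and the tare key has been pressed (at least 3.5 mm of its 5 mm) and is up again (horizontal distance between bowl_center and plate below 0.035 m and z of bowl_center in the frame of plate between 0.021 and 0.033 m and angle between bowl_center's own z axis and vertical below 0.08 rad and contact force between the arm and bowl below 0.1 N and linear speed of bowl below 0.02 m/s and value of joint tare_key below 0.001 m); the robot touches nothing.
It fails at once if the tare key pressed while the bowl is not on the plate (value of joint tare_key above 0.0025 m and not (horizontal distance between bowl_center and plate below 0.045 m and z of bowl_center in the frame of plate between 0.021 and 0.033 m and angle between bowl_center's own z axis and vertical below 0.08 rad)).
It fails at once if the small round key pressed (value of joint unit_key above 0.0025 m).
It fails at once if the scale leaned on with more than 45 N (contact force between scale and anything else above 45 N).
It fails at once if the lemon moved by more than 40 mm (distance of lemon_center from where it was at the start of the episode above 0.04 m).
It fails at once if the tin moved by more than 40 mm (distance of tin from where it was at the start of the episode above 0.04 m).
It also fails if it takes over 56 s, if anything falls off the work surface, if the arm or the gripper's body presses on something with over 40 N, if the wrist force passes 120 N, or if a joint passes its speed limit or range.

## Working session

There is one attempt and no reset: what is moved stays moved. The work goes in short steps, Python scripts to look and compute and a tool call to move; the robot and the scene stay as the last step left them, time stands still between calls to the robot, and variables do not carry over. Pictures are saved under pics/ and viewed, at most 10 in all, crops included, and the job is handed in when it is done.

Besides the shell and the picture viewer there is one more tool, called after ">>>" as name(argument=value, ...), one argument or row to a line, values as JSON. play_rows: Moves the arm, as the interface text tells. Its arguments: {"type":"object","properties":{"dp":{"type":"array"},"yaw":{"type":"array"},"gripper":{"type":"number"}},"required":["dp","yaw"]}

```bash
mkdir -p pics; cat > h.py <<'E'
import numpy as np, cv2
from workcell import ctrl, viewer, ticket, models
from scipy.spatial.transform import Rotation as R
def shot(n):
    o=ctrl.get_obs(); p=viewer.get_image(n)
    if n=="wrist":
        T=np.eye(4);T[:3,:3]=R.from_rotvec(o["orientation"]).as_matrix();T[:3,3]=o["ee_pos"];p["W"]=T@np.array(p["hand_eye"])
    else: p["W"]=np.array(p["T"])
    return p
def cloud(p):
    z=p["range_z"];v,u=np.mgrid[:384,:512]
    P=np.stack([(u-p["cx"])/p["fx"]*z,-(v-p["cy"])/p["fy"]*z,-z],-1)
    P=P@p["W"][:3,:3].T+p["W"][:3,3];P[z<=0]=np.nan;return P
def onplane(p,uv,h):
    d=p["W"][:3,:3]@np.array([(uv[0]-p["cx"])/p["fx"],-(uv[1]-p["cy"])/p["fy"],-1]);o=p["W"][:3,3]
    return o+d*(h-o[2])/d[2]
E
python3 - <<'E'
from h import *
ims=[]
for n in ("scene","side"):
    p=shot(n);ims.append(p["pixels"]);print(n,[k for k in p if k not in("pixels","range_z")],p["W"].round(2).tolist())
    C=cloud(p)
    for k,h in (("bowl_center",48),("plate",20),("tare_top",22),("board",0),("lemon_center",29),("tin",0),("scale",0)):
        for d in models.landmark_of(p,k)[:3]:
            u,v=d["location"]; print(k,round(d["conf"],2),np.round([u,v]),onplane(p,(u,v),h).round(),C[int(np.clip(v,0,383)),int(np.clip(u,0,511))].round())
    print([(np.round(d["bbox"]),round(d["conf"],2)) for d in models.look_for(p,"bowl_center")])
for n,i in zip(("a","b"),ims): cv2.imwrite(f"pics/{n}.png",i[:,:,::-1])
E
```

```text
scene ['fx', 'fy', 'cx', 'cy', 'T', 'shot', 'W'] [[0.85, 0.31, -0.42, 188.05], [-0.52, 0.54, -0.66, -587.27], [0.02, 0.78, 0.62, 687.8], [0.0, 0.0, 0.0, 1.0]]
bowl_center 0.72 [168. 172.] [468. 288.  48.] [486. 354.   1.]
bowl_center 0.66 [214. 157.] [610. 292.  48.] [642. 358.   3.]
bowl_center 0.56 [209. 210.] [494.  92.  48.] [507. 121.  23.]
plate 0.94 [268. 250.] [559. -71.  20.] [560. -69.  19.]
tare_top 0.79 [247. 293.] [ 458. -149.   22.] [ 458. -146.   21.]
board 0.88 [204. 220.] [488. 116.   0.] [459.  51.  67.]
lemon_center 0.92 [379. 241.] [ 790. -183.   29.] [ 771. -194.   52.]
tin 0.66 [322. 204.] [786.  14.   0.] [767.  -2.  22.]
scale 0.88 [272. 260.] [561. -83.   0.] [550. -96.  20.]
[(array([211., 204.,  58.,  42.]), 0.87), (array([168., 169.,  30.,  23.]), 0.84), (array([214., 156.,  28.,  22.]), 0.79)]
side ['fx', 'fy', 'cx', 'cy', 'T', 'shot', 'W'] [[0.74, -0.54, 0.4, 1143.8], [0.67, 0.59, -0.45, -517.71], [0.0, 0.6, 0.8, 1084.91], [0.0, 0.0, 0.0, 1.0]]
bowl_center 0.74 [316. 154.] [649. 313.  48.] [624. 351.   0.]
bowl_center 0.67 [231. 169.] [498.  97.  48.] [479. 111.  25.]
bowl_center 0.6 [281. 133.] [511. 312.  48.] [479. 350.   2.]
plate 0.93 [204. 225.] [567. -86.  20.] [565. -87.  20.]
tare_top 0.69 [159. 222.] [ 468. -165.   22.] [ 467. -166.   24.]
tare_top 0.53 [233. 175.] [502. 100.  22.] [504.  99.  27.]
board 0.84 [231. 172.] [479. 116.   0.] [491. 103.  22.]
scale 0.88 [207. 226.] [565. -73.   0.] [573. -80.  20.]
[(array([318., 154.,  25.,  27.]), 0.78), (array([282., 131.,  25.,  22.]), 0.77)]
```

View pics/a.png

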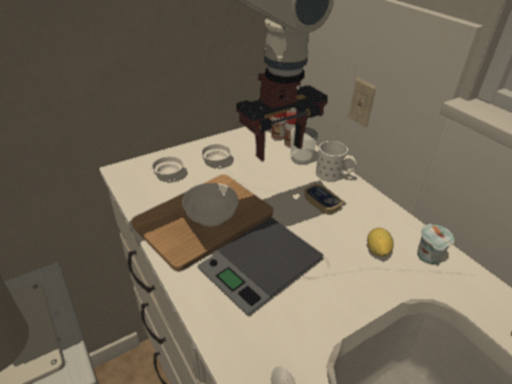

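View pics/b.png

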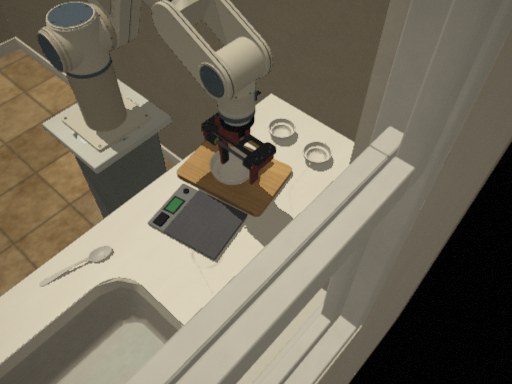

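The candidates for the bowl in the scene picture are a large one on the board at (211,204), a small dish at (168,169) and another at (214,156). The description calls for the largest, which is on the board, so I choose (211,204). The scale is at (262,262) with its tare key at (249,296) and round key at (213,263). The lemon is at (380,241) and the tin at (323,197). Next I check from the wrist camera.

>>> play_rows(
  dp=[
    [-30,0,25],
    [-30,0,25],
    [-20,0,25],
    [-20,0,25],
    [0,0,0],
    [0,0,0],
  ],
  yaw=[0,0,0,0,0,0],
)

```text
t: 1.4
ee_pos: [525.3, 0.0, 324.4]
orientation: [2.219, 2.219, 0.004]
ft_force: [-0.4, 1.5, -0.1]
width: 87.5
grasp_force: 0.0
```

```bash
python3 - <<'E'
from h import *
p=shot("wrist");C=cloud(p);o=ctrl.get_obs();print(o["ee_pos"],o["orientation"],p["W"].round(2).tolist(),p["fx"])
for k,h in (("bowl_center",48),("plate",20),("tare_top",22),("board",0),("scale",0)):
    for d in models.landmark_of(p,k)[:3]:
        u,v=d["location"]; print(k,round(d["conf"],2),np.round([u,v]),onplane(p,(u,v),h).round(),C[int(np.clip(v,0,383)),int(np.clip(u,0,511))].round())
for d in models.look_for(p,"bowl_center"):print(d)
cv2.imwrite("pics/w1.png",p["pixels"][:,:,::-1])
E
```

```text
[5.25247497e+02 3.81270344e-03 3.23058480e+02] [2.22063818e+00 2.22053971e+00 1.81737026e-03] [[1.0, 0.0, -0.0, 524.55], [0.0, 0.95, 0.31, 83.78], [0.0, -0.31, 0.95, 486.2], [0.0, 0.0, 0.0, 1.0]] 292.83664817571866
bowl_center 0.66 [242.  87.] [505.  99.  48.] [503. 101.  23.]
plate 0.74 [279. 200.] [564. -81.  20.] [564. -80.  21.]
tare_top 0.94 [216. 241.] [ 455. -155.   22.] [ 454. -153.   23.]
tare_top 0.58 [406. 258.] [ 796. -190.   22.] [ 779. -172.   50.]
scale 0.79 [278. 191.] [563. -71.   0.] [561. -64.  21.]
{'bbox': [239.4, 86.5, 97.5, 110.3], 'conf': 0.63}
```

View pics/w1.png

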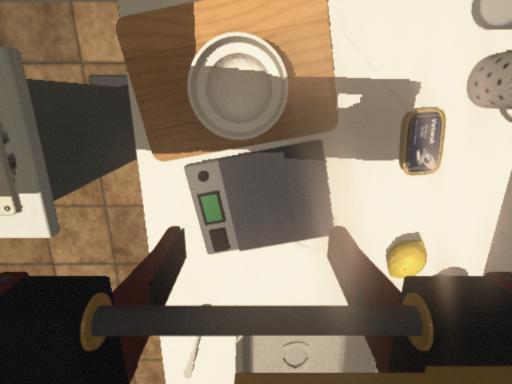

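The wrist picture shows the large bowl on the board at (239,86). Its rim spans columns 188–288. The plate is centred near (279,197), the tare key at (219,239) and the round key at (203,176). This confirms the choice.

```bash
cat >> h.py <<'E'
from scipy.optimize import least_squares
def bowlfit(p,zr,near):
    C=cloud(p);x,y,z=C[...,0],C[...,1],C[...,2]
    m=(abs(z-zr)<5)&(np.hypot(x-near[0],y-near[1])<95);Q=C[m]
    f=least_squares(lambda a:np.hypot(Q[:,0]-a[0],Q[:,1]-a[1])-a[2],[*near,65],loss="soft_l1",f_scale=2)
    return f.x.round(1),m.sum(),Q[:,2].mean().round(1)
E
python3 - <<'E'
from h import *
p=shot("wrist");print(bowlfit(p,75,(500,95)))
for uv in [(188,86),(288,86),(238,33),(238,139)]:print(onplane(p,uv,75.5).round(1))
for uv in [(219,239),(203,176)]:print("key",onplane(p,uv,21).round(1))
for d in models.landmark_of(p,"bowl_center"):print(onplane(p,d["location"],48.5).round(1))
# plate by dark-steel colour & connected region
g=cv2.cvtColor(p["pixels"],cv2.COLOR_RGB2HSV);C=cloud(p);m=((C[...,2]>12)&(C[...,2]<27)&(g[...,2]<110)&(g[...,1]<90)).astype(np.uint8)
m[255:]=0;m[:140]=0
m=cv2.morphologyEx(m,cv2.MORPH_OPEN,np.ones((5,5)))
n,l,s,_=cv2.connectedComponentsWithStats(m);k=1+s[1:,4].argmax()
ys,xs=np.where(l==k);P=np.array([onplane(p,(a,b),20)[:2] for a,b in zip(xs,ys)],np.float32)
r=cv2.minAreaRect(P);print(s[k],r)
E
```

```text
(array([501.3,  95.4,  64.1]), np.int64(1462), np.float64(74.7))
[434.5  98.6  75.5]
[565.6  98.7  75.5]
[501.2 160.7  75.5]
[498.8  29.8  75.5]
key [ 458.8 -151.1   21. ]
key [437.1 -37.4  21. ]
[504.3  98.5  48.5]
[ 221  141  104  109 7698] ((561.84521484375, -76.05213928222656), (168.90362548828125, 167.09674072265625), 10.799803733825684)
```

>>> play_rows(
  dp=[
    [10,25,-30],
    [10,25,-30],
    [10,25,-30],
    [11,20.5,-30],
    [0,0,-30],
    [0,0,-30],
    [0,0,-20],
    [0,0,0],
  ],
  yaw=[0,0,0,0,0,0,0,0],
)

```text
t: 2.52
ee_pos: [562.9, 95.3, 118.0]
orientation: [-2.217, -2.218, 0.01]
ft_force: [-0.6, -0.8, -0.4]
width: 87.6
grasp_force: 0.0
```

>>> play_rows(
  dp=[
    [0,0,-20],
    [0,0,-20],
    [0,0,-15],
    [0,0,-10],
    [0,0,0],
    [0,0,0],
    [0,0,0],
  ],
  yaw=[0,0,0,0,0,0,0],
)

```text
t: 3.1
ee_pos: [566.9, 95.6, 58.9]
orientation: [2.221, 2.221, 0.002]
ft_force: [0.7, -0.4, 0.4]
width: 87.7
grasp_force: 0.0
```

```bash
python3 - <<'E'
from h import *
p=shot("side");q=shot("wrist");o=ctrl.get_obs();print(o["ee_pos"],o["ft_force"])
cv2.imwrite("pics/c.png",np.hstack([cv2.resize(p["pixels"][90:230,150:330],(400,310)),cv2.resize(q["pixels"],(400,310))])[:,:,::-1])
E
```

```text
[566.91226147  95.63857378  58.92393746] [-0.38010739  0.39276606  1.19979138]
```

View pics/c.png

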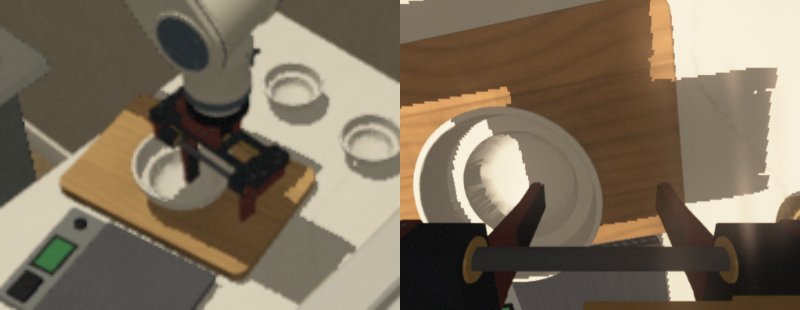

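The crop shows the inner finger inside the bowl (left half, about (188,165)) and the outer finger outside the +x rim (about (247,200)). I close the gripper.

>>> play_rows(
  dp=[
    [0,0,0],
    [0,0,0],
    [0,0,0],
    [0,0,0],
    [0,0,0],
    [0,0,0],
    [0,0,0],
    [0,0,0],
  ],
  yaw=[0,0,0,0,0,0,0,0],
  gripper=1,
)

```text
t: 3.87
ee_pos: [566.0, 95.5, 57.6]
orientation: [-2.221, -2.221, 0.0]
ft_force: [1.1, 0.8, -0.0]
width: 37.9
grasp_force: 0.0
```

>>> play_rows(
  dp=[
    [0,0,3],
    [0,0,4],
    [0,0,4],
    [0,0,4],
    [0,0,0],
    [0,0,0],
  ],
  yaw=[0,0,0,0,0,0],
)

```text
t: 4.37
ee_pos: [566.9, 95.7, 73.5]
orientation: [2.221, 2.221, 0.003]
ft_force: [0.5, 2.0, 3.4]
width: 7.8
grasp_force: 30.0
```

```bash
python3 - <<'E'
from h import *
o=ctrl.get_obs();print(o["ee_pos"],o["ft_force"],o["width"])
for n in("wrist","scene"):
  p=shot(n);print(bowlfit(p,90,(500,95)),bowlfit(p,75,(500,95)))
  for d in models.landmark_of(p,"bowl_center")[:3]:print(onplane(p,d["location"],63).round(1))
  if n=="scene":s=p
p=shot("side")
cv2.imwrite("pics/d.png",np.hstack([cv2.resize(p["pixels"][90:230,150:330],(400,310)),cv2.resize(s["pixels"][90:300,110:350],(400,310))])[:,:,::-1])
E
```

```text
[566.88317105  95.72773987  73.52425941] [0.54529292 2.00880688 3.42741053] 7.805176730786477
(array([    256.6, -226307.9,  226413.9]), np.int64(277), np.float64(90.0)) (array([505.4,  94.9,  63.8]), np.int64(5294), np.float64(74.8))
[509.8  99.3  63. ]
(array([ -53813.8, -270170.4,  275675.3]), np.int64(42), np.float64(90.3)) (array([503. ,  94.2,  64.5]), np.int64(355), np.float64(74.9))
[464.9 274.3  63. ]
[597.6 259.5  63. ]
[491.8  83.2  63. ]
```

View pics/d.png

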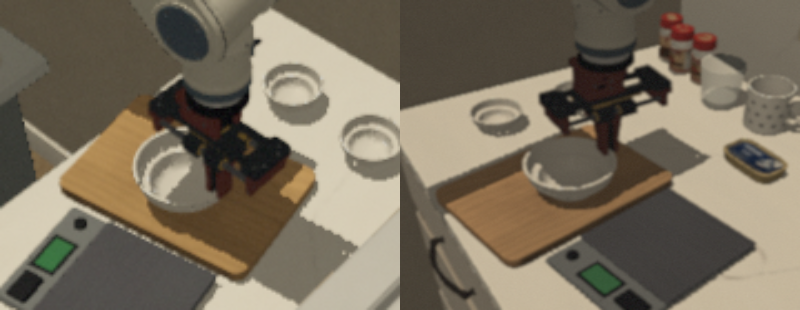

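The fingers were still closing when I lifted, so they hold only the rim's edge. The bowl is still upright on the board (left half about (185,170), right half about (570,168)). I open, lower again and regrip with a longer wait.

>>> play_rows(
  dp=[
    [0,0,0],
    [0,0,0],
    [0,0,0],
    [0,0,0],
    [0,0,0],
    [0,0,0],
    [0,0,0],
    [0,0,0],
  ],
  yaw=[0,0,0,0,0,0,0,0],
  gripper=0.4,
)

```text
t: 5.28
ee_pos: [565.9, 95.5, 72.6]
orientation: [-2.221, -2.221, 0.0]
ft_force: [-0.7, -0.4, -0.5]
width: 51.9
grasp_force: 0.0
```

>>> play_rows(
  dp=[
    [0.5,0,-4],
    [0.5,0,-5],
    [0.5,0,-4],
    [0.5,0,-3],
    [0,0,0],
    [0,0,0],
  ],
  yaw=[0,0,0,0,0,0],
)

```text
t: 5.78
ee_pos: [567.8, 95.5, 56.2]
orientation: [-2.221, -2.221, 0.001]
ft_force: [-0.5, -0.1, 0.4]
width: 52.6
grasp_force: 0.0
```

>>> play_rows(
  dp=[
    [0,0,0],
    [0,0,0],
    [0,0,0],
    [0,0,0],
    [0,0,0],
    [0,0,0],
    [0,0,0],
    [0,0,0],
  ],
  yaw=[0,0,0,0,0,0,0,0],
  gripper=1,
)

```text
t: 6.45
ee_pos: [567.8, 95.6, 56.7]
orientation: [-2.221, -2.221, 0.0]
ft_force: [-0.4, -0.3, 1.3]
width: 8.5
grasp_force: 30.0
```

>>> play_rows(
  dp=[
    [0,0,0],
    [0,0,0],
    [0,0,0],
    [0,0,0],
    [0,0,0],
    [0,0,0],
    [0,0,0],
    [0,0,0],
  ],
  yaw=[0,0,0,0,0,0,0,0],
)

```text
t: 7.12
ee_pos: [567.9, 95.6, 56.7]
orientation: [-2.221, -2.221, 0.0]
ft_force: [-1.2, 0.5, 2.4]
width: 8.5
grasp_force: 30.0
```

```bash
python3 - <<'E'
from h import *
o=ctrl.get_obs();print(o["ee_pos"],o["ft_force"],o["width"])
for n in("wrist","scene"):
  p=shot(n);print(bowlfit(p,75,(500,95)))
E
```

```text
[567.88106333  95.55045293  56.6791337 ] [-1.17182377  0.48163785  2.42381776] 8.489956612883992
(array([506.5,  94.4,  63.9]), np.int64(6508), np.float64(74.6))
(array([503.6,  93.7,  64.4]), np.int64(363), np.float64(74.3))
```

>>> play_rows(
  dp=[
    [0,0,3],
    [0,0,4],
    [0,0,4],
    [0,0,4],
    [0,0,0],
    [3,-9,0],
    [7,-20,0],
    [8,-25,0],
  ],
  yaw=[0,0,0,0,0,0,0,0],
)

```text
t: 7.88
ee_pos: [586.0, 41.5, 71.6]
orientation: [-2.219, -2.224, 0.0]
ft_force: [-0.3, 0.1, -0.4]
width: 8.7
grasp_force: 30.0
```

>>> play_rows(
  dp=[
    [9,-25,0],
    [9,-25,0],
    [9,-25,0],
    [7,-22,0],
    [4,-14,0],
    [2,-6,0],
    [0,0,0],
    [0,0,0],
  ],
  yaw=[0,0,0,0,0,0,0,0],
)

```text
t: 8.55
ee_pos: [625.5, -75.2, 71.4]
orientation: [-2.221, -2.22, 0.0]
ft_force: [-0.2, -0.5, -1.5]
width: 8.5
grasp_force: 30.0
```

```bash
python3 - <<'E'
from h import *
o=ctrl.get_obs();print(o["ee_pos"],o["ft_force"],o["width"])
for n in("wrist","scene","side"):
  p=shot(n);print(bowlfit(p,88,(562,-76)))
  if n=="scene":s=p
cv2.imwrite("pics/e.png",np.hstack([cv2.resize(p["pixels"][130:270,120:300],(400,310)),cv2.resize(s["pixels"][150:320,160:355],(400,310))])[:,:,::-1])
E
```

```text
[625.47605448 -75.15173622  71.4066269 ] [-0.15528962 -0.52878434 -1.5253506 ] 8.533577139663038
(array([564.1, -76.3,  63.8]), np.int64(6809), np.float64(88.8))
(array([560.7, -76.4,  64.2]), np.int64(469), np.float64(88.5))
(array([565.4, -74.4,  65.3]), np.int64(163), np.float64(89.0))
```

View pics/e.png

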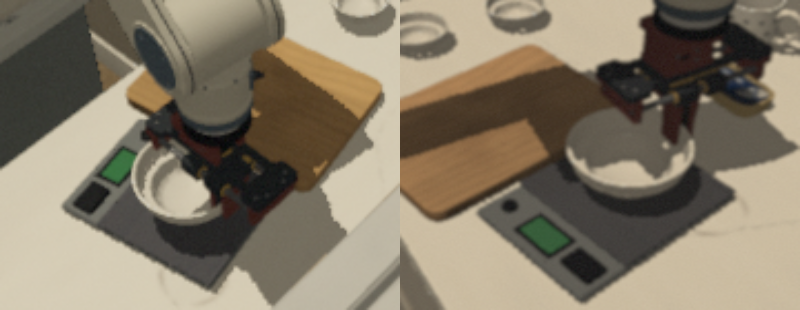

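The bowl is held level over the plate (left half about (185,180), right half about (630,155)), centred within about 2 mm. I lower it and let go.

>>> play_rows(
  dp=[
    [0,0,-4],
    [0,0,-4],
    [0,0,-4],
    [0,0,-2],
    [0,0,-1],
    [0,0,-1],
    [0,0,0],
    [0,0,0],
  ],
  yaw=[0,0,0,0,0,0,0,0],
)

```text
t: 9.37
ee_pos: [626.1, -75.5, 55.7]
orientation: [2.221, 2.221, 0.0]
ft_force: [-0.3, -0.2, -1.2]
width: 8.6
grasp_force: 30.0
```

>>> play_rows(
  dp=[
    [0,0,0],
    [0,0,0],
    [0,0,0],
    [0,0,0],
    [0,0,0],
    [0,0,0],
    [0,0,0],
    [0,0,0],
  ],
  yaw=[0,0,0,0,0,0,0,0],
  gripper=0.5,
)

```text
t: 10.03
ee_pos: [626.0, -75.5, 55.7]
orientation: [2.221, 2.221, 0.0]
ft_force: [-0.7, 0.1, 0.6]
width: 43.8
grasp_force: 0.0
```

>>> play_rows(
  dp=[
    [0,0,10],
    [0,0,20],
    [0,0,35],
    [0,0,35],
    [0,0,35],
    [0,0,35],
    [0,0,35],
    [0,0,0],
  ],
  yaw=[0,0,0,0,0,0,0,0],
)

```text
t: 10.7
ee_pos: [629.7, -75.9, 269.5]
orientation: [2.214, 2.214, 0.012]
ft_force: [0.1, -0.3, -0.1]
width: 44.0
grasp_force: 0.0
```

>>> play_rows(
  dp=[
    [-30,-5,20],
    [-30,-5,20],
    [-30,-5,0],
    [-30,-5,0],
    [-25,-5,0],
    [-20,0,0],
    [0,0,0],
    [0,0,0],
  ],
  yaw=[0,0,0,0,0,0,0,0],
  gripper=1,
)

```text
t: 11.37
ee_pos: [460.8, -100.6, 301.4]
orientation: [2.221, 2.22, 0.001]
ft_force: [1.3, -0.2, 0.5]
width: 0.3
grasp_force: 0.0
```

```bash
python3 - <<'E'
from h import *
o=ctrl.get_obs();print(o["ee_pos"],o["width"])
for n in("wrist","scene","side"):
  p=shot(n);print(bowlfit(p,74,(562,-76)))
  for d in models.landmark_of(p,"tare_top")[:2]:print(d["conf"],d["location"],onplane(p,d["location"],22).round(1))
  if n=="wrist":s=p
cv2.imwrite("pics/f.png",np.hstack([cv2.resize(p["pixels"][130:270,120:300],(400,310)),cv2.resize(s["pixels"],(400,310))])[:,:,::-1])
E
```

```text
[ 460.76644618 -100.55507115  301.35143628] 0.2567135084251295
(array([563.1, -77.8,  64.2]), np.int64(1363), np.float64(73.3))
0.85 [253.8, 193.3] [ 456.7 -160.7   22. ]
(array([562. , -77.1,  64.5]), np.int64(430), np.float64(72.8))
(array([565.7, -76.8,  64.2]), np.int64(300), np.float64(73.3))
0.72 [163.4, 219.6] [ 470.7 -149.8   22. ]
```

View pics/f.png

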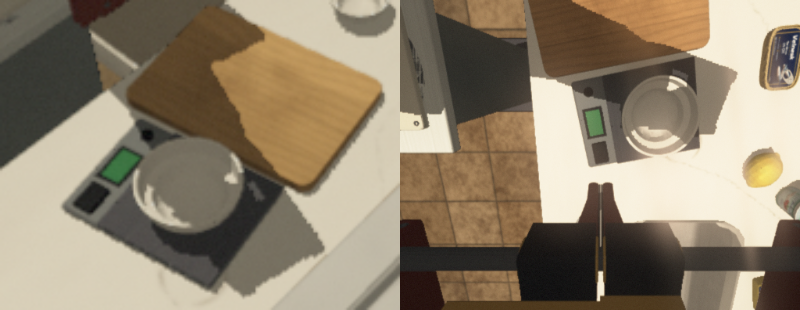

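The bowl stands let go at about (563,-77), within 2 mm of the plate's centre (562,-76). The tare key is at wrist-half pixel (600,152), which agrees with my estimate of (459.5,-152.5). I go down to just above the key.

>>> play_rows(
  dp=[
    [-1,-26,-35],
    [0,-26,-35],
    [0,0,-35],
    [0,0,-35],
    [0,0,-35],
    [0,0,-35],
    [0,0,-25],
    [0,0,0],
  ],
  yaw=[0,0,0,0,0,0,0,0],
)

```text
t: 12.33
ee_pos: [457.2, -149.0, 64.2]
orientation: [-2.216, -2.216, 0.006]
ft_force: [-1.1, -0.1, 0.6]
width: 0.6
grasp_force: 0.0
```

>>> play_rows(
  dp=[
    [0,0,-20],
    [0,0,-10],
    [0,0,-4],
    [0,0,0],
    [0,0,0],
    [0,0,0],
  ],
  yaw=[0,0,0,0,0,0],
)

```text
t: 12.83
ee_pos: [460.8, -150.4, 35.8]
orientation: [2.22, 2.22, 0.001]
ft_force: [0.3, 0.2, 0.0]
width: 0.4
grasp_force: 0.0
```

```bash
python3 - <<'E'
from h import *
o=ctrl.get_obs();print(o["ee_pos"],o["ft_force"])
p=shot("scene");q=shot("side")
cv2.imwrite("pics/g.png",np.hstack([cv2.resize(q["pixels"][150:270,110:265],(400,310)),cv2.resize(p["pixels"][200:320,180:335],(400,310))])[:,:,::-1])
E
```

```text
[ 460.78093931 -150.39965741   35.84723142] [0.27917257 0.22525398 0.01758895]
```

View pics/g.png

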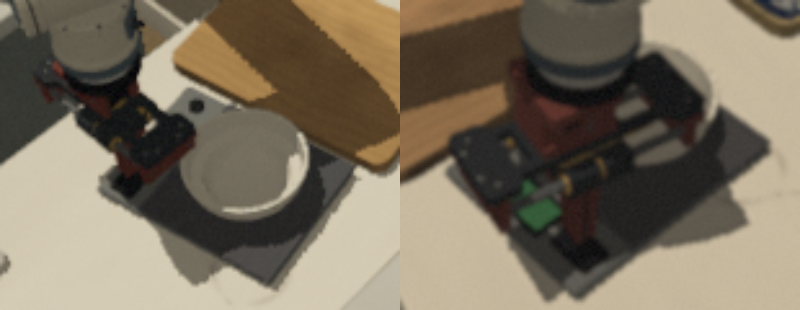

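The closed fingers are right over the tare key (right half about (585,240)) and the bowl is clear. I press.

>>> play_rows(
  dp=[
    [-1,-1,-8],
    [0,0,-5],
    [0,0,-2],
    [0,0,-2],
    [0,0,-1],
    [0,0,0],
    [0,0,0],
    [0,0,0],
  ],
  yaw=[0,0,0,0,0,0,0,0],
)

```text
t: 13.6
ee_pos: [459.0, -151.3, 17.1]
orientation: [-2.221, -2.221, 0.0]
ft_force: [-2.0, -0.2, 10.3]
width: 0.1
grasp_force: 4.5
```

10 N is well above the key's 3.6 N, so it is at its stop. I hold briefly, then lift away.

>>> play_rows(
  dp=[
    [0,0,0],
    [0,0,0],
    [0,0,5],
    [0,0,15],
    [0,0,30],
    [0,0,40],
    [0,0,40],
    [0,0,40],
  ],
  yaw=[0,0,0,0,0,0,0,0],
)

```text
t: 14.27
ee_pos: [458.1, -150.8, 188.2]
orientation: [-2.22, -2.22, 0.001]
ft_force: [0.7, 0.2, -0.5]
width: 0.6
grasp_force: 0.0
```

>>> play_rows(
  dp=[
    [0,0,40],
    [0,0,20],
    [0,0,0],
    [0,0,0],
    [0,0,0],
    [0,0,0],
  ],
  yaw=[0,0,0,0,0,0],
)

```text
t: 14.77
ee_pos: [457.8, -150.7, 244.9]
orientation: [-2.219, -2.219, 0.002]
ft_force: [-0.9, -0.3, 0.2]
width: 0.5
grasp_force: 0.0
```

```bash
python3 - <<'E'
from h import *
for n in("wrist","side"):
  p=shot(n);print(bowlfit(p,74,(562,-76)))
  C=cloud(p);m=np.hypot(C[...,0]-459.5,C[...,1]+152.5)<8;print(np.nanmedian(C[m][:,2]))
print(ticket.close_job())
E
```

```text
(array([563.1, -77.9,  64.2]), np.int64(2115), np.float64(73.1))
292.03984455153875
(array([565.7, -76.9,  64.4]), np.int64(297), np.float64(73.6))
271.52321515420545
the job is handed in; nothing more can be done
None
```

The bowl stands released within about 4 mm of the plate's centre, the tare key was pressed to its stop (10 N) and let go, and the job is handed in; the arm hid the key in the last views, so I didn't see it come back up, and no verdict came back.

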